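Swap the squeezer and salt under the sliding fly guard

TASK

Slide open the glass guard door that covers the yellow citrus squeezer, lift the squeezer out and stand it upright on the free half of the bamboo tray beside the glass cloche, then stand the white salt cellar upright in the middle of the cork coaster where the squeezer was. Finish with both guard doors slid fully shut. Drop nothing, and leave the cloche, the pepper mill and the jar in the case where they are.

Things in the scene. Friction and masses are not known exactly. Their poses are not given: they have to be found in the camera images.
- case: White and aluminium fly-guard case, fixed; 190 deep (x) x 360 wide (y). Origin: centre of its underside; -x is its low front, +y its left end. Floor top 12 up. Front 80 high, back 155; the open top slopes straight from front to back, covered by two glass guard doors. End walls 8 thick (same slope), front and back walls 6. No divider inside.
- guard_left (a joint): Left (+y) glass door, upper track. 0 = fully shut (covers case y 4 to 178 mm); grows as it slides towards the case's -y, over the right door; 0.15 m = fully open (clear opening about case y 28 to 172 mm). Glass top face about 20 above the slope line of the case. Stays where left; about 2 N to slide. May start up to 12 mm ajar.
- guard_right (a joint): Right (-y) sliding glass door, lower track, under the left one. 0 = fully shut (covers case y -178 to 22 mm), grows as it slides towards the case's +y; 0.15 m = fully open (clear opening about case y -172 to -28 mm). Same glass and friction. May start up to 12 mm ajar.
- handle_left (a point): Top centre of the left door's black upright handle: a fin 26 (case x) x 10 (case y) that stands about 50 above the glass, its top 168 above the ledge. When shut it is at case x -45, y +167 mm, near the left end wall; it travels with the door. Axes as the case.
- handle_right (a point): Top centre of the right door's black handle, the same fin with its top 168 above the ledge (it stands about 60 above its own glass); when shut at case x -45, y -167 mm. Axes as the case.
- coaster_left (a point): Centre of the top of the left cork coaster, a fixed disc 90 across, 4 thick, in the case under the left door (case x -10, y +98, 16 above the ledge). Either the squeezer or the jar starts on it.
- coaster_right (a point): Centre of the top of the right cork coaster, the same, under the right door (case x -10, y -98, 16 above the ledge). The other of the two starts on it.
- squeezer: Yellow plastic citrus squeezer, about 90 g: dish 60 across at the foot, 88 at its rim (22 high), with an upright ribbed reamer 34 to 36 across in the middle (straight up to 54, rounded top at 68): grip it there. A tab 18 wide juts out to 63 from the axis towards its -x, 15 to 21 high. Origin: centre of the foot, z up. Starts under one of the doors.
- salt: White ceramic salt cellar with a blue band and a fixed lid, about 220 g: body 60 across, 44 high, on top a wooden knob 24 across from 44 up to 70. Origin: centre of the foot, z up. Starts on the trivet.
- tray: Bamboo tray, fixed, 150 (x) x 280 (y), floor top 6 above the ledge, rim 8 wide and 12 high. Origin: centre of the underside. The cloche stands on its +y half; its -y half is free. It may be to the left or the right.
- tray_free (a point): Middle of the free half of the tray, on its floor (tray x 0, y -68 mm, 6 above the ledge); axes as the tray.
- cloche: Glass cloche with a dark wooden knob, 96 across, 91 high, 107 with the knob, 500 g; loose, on the tray's +y half. Origin: centre of the foot. Leave alone.
- jar: Small brownish-grey jar with a grey steel cap, 54 across, 66 high, loose in the case under the other door. Origin: centre of the foot. Leave alone.
- mill: Dark wooden pepper mill, 52 across, 132 high, loose on the ledge in front of the case. Origin: centre of the foot. Leave alone.
- trivet: Flat red oven-mitt-shaped trivet, fixed, about 8 thick, 165 (x, with thumb) x 230 (y). Origin: underside, centre of the palm. The salt cellar starts on it.
There are look-alikes about, which are no part of the job. Several things have the shape of the salt; the one meant has the colours described above.

How it is judged:
By the outcome, as a careful person would: the job done as asked, in the order asked, and still so for the second after the job is handed in, with the robot touching nothing.
It also fails if it takes over 72 s, if anything falls off the work surface, if the arm or the gripper's body presses on something with over 40 N, if the wrist force passes 120 N, or if a joint passes its speed limit or range.

ROBOT

A 6-joint arm with a two-finger parallel gripper is mounted at the origin on the work surface. World frame = base frame: x ahead of the robot, y to its left, z up, the work surface at z = 0. Lengths are in m, angles in rad, forces in N, time in s.
With the tool pointing down it reaches from about 0.375 to 0.975 m from the base axis. Payload 3.8 kg.
Tool frame: the origin (TCP) lies at the very end of the fingers, on their centre line; the grasp point (between the pads) lies 19 mm behind it; z points along the fingers, y is the line along which they close (so a half turn about z gives the same grasp; the last joint's range is limited). The gripper opens to 85 mm and grips with 20 to 120 N. Pads are 22 mm wide; open, the fingers measure 114 mm over their backs; the gripper's body (76 mm by 85 mm) begins 54 mm behind the grasp point. The pads swing forward as they close: fully open they stand 13 mm farther back than shut.
Start: joints at [-1.193, 0.264, 1.604, -0, 1.274, -0.037], TCP at [0.272, -0.618, 0.231] pointing down, gripper open.
Joint ranges: [-2.63, 2.63], [-0.94, 2.18], [0.31, 2.57], [-1.31, 4.45], [0, 2.66], [-2.55, 2.55]. Speed limits (rad/s): [2.57, 2.57, 3.14, 3.14, 3.14, 3.14].

INTERFACE

Orientations are given as a rotation vector (axis times angle).
In Python, from workcell import bot, vision gives the robot as it stands. The module is installed in compiled form; this text tells all that it offers.
- The arm moves only by the tool play_rows, never from a script. Its argument "moves" is a list that holds one entry, the list of rows, each a list of 7 numbers: the turn, a rotation vector about the tool's x, y, z as a fraction of full scale, then the shift along the tool's x, y, z as a fraction of full scale, then the finger opening in mm, from 0 to 85.4. In form: [[[ax, ay, az, x, y, z, jaw], ...]]. A call has 1 to 5 rows; each row shifts and turns the commanded pose from where the row before left it, along the tool's axes as they then stand; what a row does not reach is not made up. Full scale, the value 1, is 0.1 m for a shift and 0.5 rad for a turn. A row lasts 1/12 s, in which the tool goes at most 41.7 mm and 7.16 degrees, less where a joint would pass 70% of its speed; a pose out of reach is approached as far as the arm can. A call with a number of a shift or a turn outside -1 to 1 is refused whole. A call with a gripper value outside its range is refused whole. The fingers move at their own pace and stop on an object; "newtons" is the grip in N (left out, the last holds). Time passes only in rows, so rows that do not move let the fingers close. It gives the time, the measured TCP pose, the force, the opening and the grip force at its end, in the units of the state.
- bot.read_state(): the state, without advancing time (a new reading comes with each control period).
- vision.read_camera(name): name is "scene" or "top"; returns a dict with "image" (420x560x3 uint8, red, green, blue), "depth" (420x560 float32, m along the optical axis (not along the pixel's ray), 0 where there is no reading), "K" (3x3 intrinsics, pixels), "R" (3x3) and "t" (3): a world point X has camera coordinates R X + t. Camera axes: x right, y down, z forward; pixel columns grow to the right and rows downward; lengths in m; the calibration is good to about 2 mm. A picture is of the moment at which its call begins.
- bot.finish_job(): hands the job in; it is judged then, once.
The state is a dict: "time": time; "q": joint angles; "joint_vel": joint speeds; "joint_torque": joint torques, N m; "tool_pos": TCP position; "tcp_rot": TCP orientation; "wrist_force": force on the tool from outside, world axes, zero at the start; "torque": the same for the moment, N m; "width": opening from 0.0 (shut) to 1.0 (fully open); "grip_force": force on a finger pad.
Only numpy, scipy, OpenCV 4.12 (cv2) and the standard library are available. Lean on these libraries where they do the work, as an engineer would, in place of code of your own. Each camera call takes 0.05 s, during which the arm holds its last target. There are 200 camera calls.

## Working session

There is one attempt and no reset: what is moved stays moved. The work goes in short steps, Python scripts to look and compute and a tool call to move; the robot and the scene stay as the last step left them, time stands still between calls to the robot, and variables do not carry over. Pictures are saved under pics/ and viewed, at most 10 in all, crops included, and the job is handed in when it is done.

Besides the shell and the picture viewer there is one more tool, called as name(argument=value, ...), one argument or row to a line, values as JSON. play_rows: Moves the arm, as the interface text tells. Its arguments: {"type":"object","properties":{"moves":{"type":"array","items":{"type":"array","items":{"type":"array","items":{"type":"number"}}}},"newtons":{"type":"number"}},"required":["moves"]}

```bash
mkdir -p pics; cat > h.py <<'E'
import numpy as np, cv2
from workcell import bot, vision
def grab(tag):
    o={}
    for n in ("scene","top"):
        c=vision.read_camera(n); o[n]=c
        cv2.imwrite(f"pics/{tag}_{n}.png",c["image"][:,:,::-1])
        np.savez(f"{tag}_{n}.npz",**c)
    return o
def load(tag,n): return dict(np.load(f"{tag}_{n}.npz"))
def px2w(c,u,v,d=None):
    if d is None: d=c["depth"][int(round(v)),int(round(u))]
    p=np.linalg.inv(c["K"])@np.array([u,v,1.])*d
    return c["R"].T@(p-c["t"])
def ray_z(c,u,v,z):
    o=-c["R"].T@c["t"]; r=c["R"].T@np.linalg.inv(c["K"])@np.array([u,v,1.])
    return o+r*(z-o[2])/r[2]
def w2px(c,X):
    p=c["K"]@(c["R"]@np.array(X)+c["t"]); return p[:2]/p[2]
def tri(c1,p1,c2,p2):
    P=[c["K"]@np.c_[c["R"],c["t"]] for c in(c1,c2)]
    X=cv2.triangulatePoints(P[0],P[1],np.array(p1,float),np.array(p2,float)).ravel(); return X[:3]/X[3]
E
python3 - <<'E'
from h import *
np.set_printoptions(precision=4,suppress=True)
o=grab("a")
for n in o:
    c=o[n]; print(n,c["K"].round(1).tolist(),(-c["R"].T@c["t"]),c["R"].tolist())
    cv2.imwrite(f"pics/a_{n}_big.png",cv2.resize(c["image"][:,:,::-1],(800,600),interpolation=cv2.INTER_CUBIC))
print(bot.read_state())
E
```

```text
scene [[413.2, 0.0, 276.8], [0.0, 413.2, 208.4], [0.0, 0.0, 1.0]] [0.7506 0.6626 0.9139] [[-0.9466432004290982, 0.3222823674610041, 0.000852469990156848], [0.23935690255130915, 0.7048317359960401, -0.667772788554499], [-0.21581224312442718, -0.6319385251403327, -0.7443646795496576]]
top [[425.9, 0.0, 281.2], [0.0, 425.9, 206.8], [0.0, 0.0, 1.0]] [0.4418 0.0238 1.1599] [[-0.024642323875893317, -0.9996865846618864, 0.004414557854282683], [-0.9968538102538679, 0.02423924756384672, -0.07546482531540336], [0.07533416792094655, -0.006260297484287714, -0.9971386923688534]]
{'time': 0.1, 'q': array([-1.1929,  0.2647,  1.6053,  0.    ,  1.2737, -0.0369]), 'joint_vel': array([-0.0003, -0.0019, -0.0019,  0.0019,  0.0001, -0.0011]), 'joint_torque': array([  0.0006, -51.6707, -36.8589,  -0.    ,   0.0063,  -0.    ]), 'tool_pos': array([ 0.2718, -0.6171,  0.23  ]), 'tcp_rot': array([-3.0722, -0.6464,  0.0005]), 'wrist_force': array([0.2137, 0.7743, 0.4026]), 'torque': array([ 0.0106,  0.026 , -0.0001]), 'grip_force': 0.0, 'width': 1.0015871998821186}
```

View pics/a_scene_big.png

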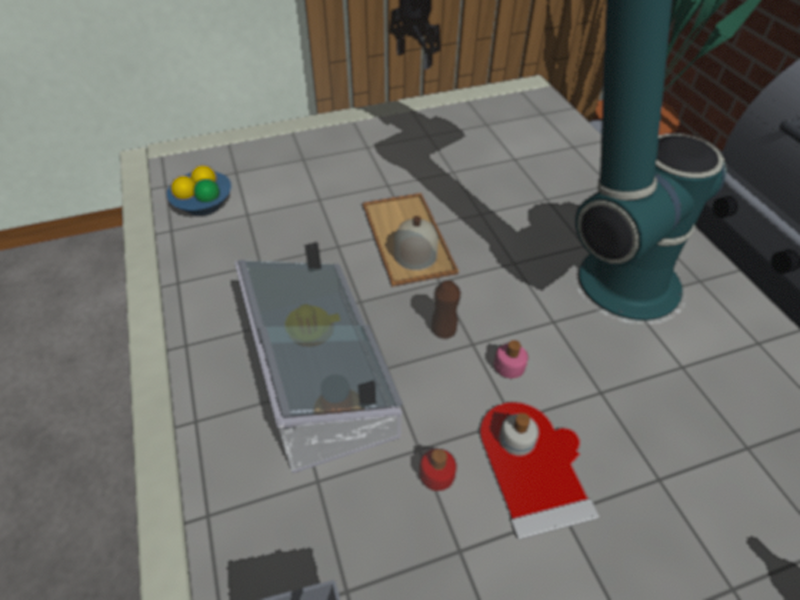

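View pics/a_top_big.png

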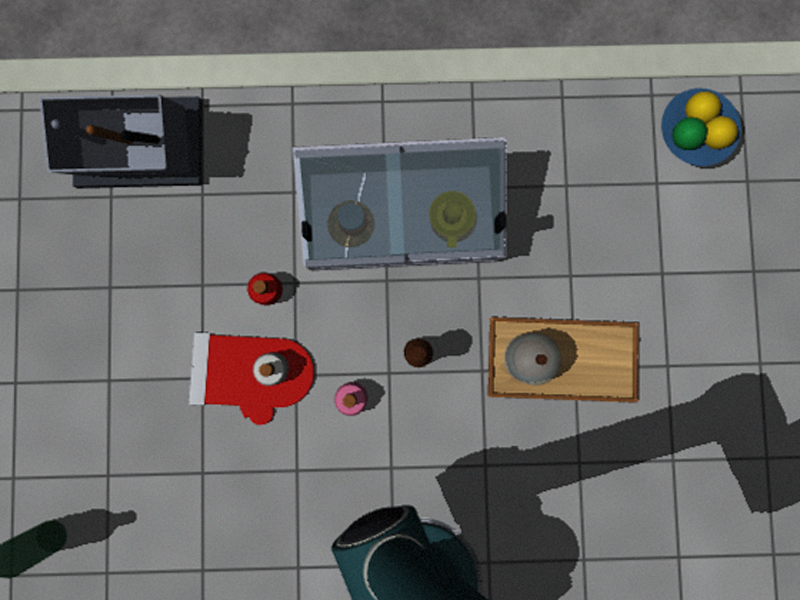

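The top view shows the case at (300-507, 140-268) with the squeezer at (452,215), under the right (-y, image right) door. The jar is at (350,220), the cloche at (533,357) on the tray's left half and the mill at (418,352). 

Things that could be taken for the salt are white (268,368), red (264,287) and pink (350,400). White is the one, on the trivet. The yellow balls in the bowl at (703,105) and (720,132) could be taken for the squeezer.

```bash
python3 - <<'E'
from h import *
def crop(n,x,y,w,h,W,H):
    return cv2.resize(load("a",n)["image"][y:y+h,x:x+w,::-1],(W,H),interpolation=cv2.INTER_CUBIC)
cv2.imwrite("pics/c1.png",crop("top",200,90,160,105,800,525))
a=crop("scene",160,165,130,165,472,600); b=crop("scene",320,270,80,72,328,295); d=crop("top",160,240,80,74,328,305)
m=np.zeros((600,800,3),np.uint8); m[:,:472]=a; m[:295,472:]=b; m[295:,472:]=d
cv2.imwrite("pics/c2.png",m)
E
```

```text
(no output)
```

View pics/c1.png

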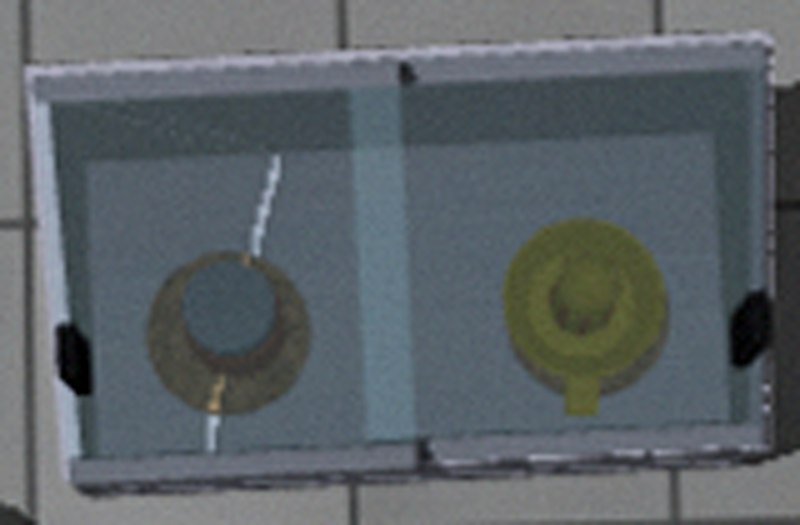

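View pics/c2.png

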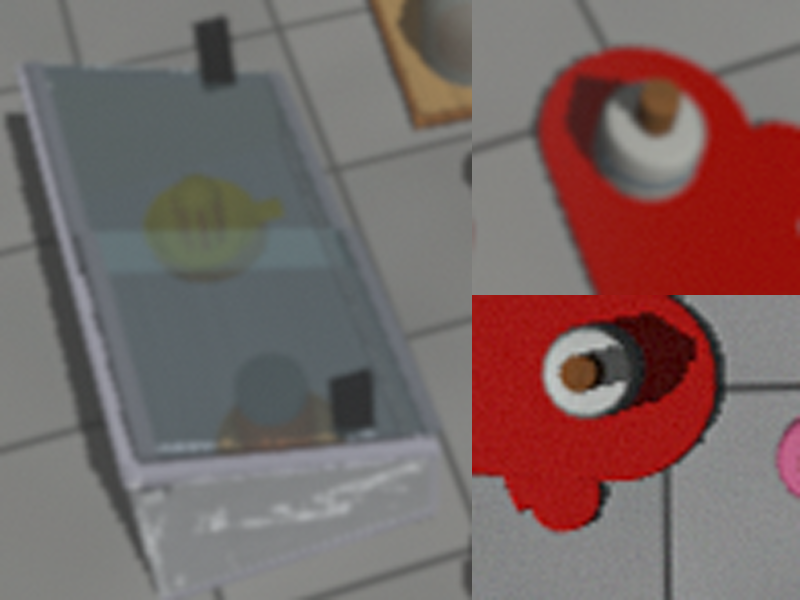

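The close crop confirms the white cellar with a blue band near its foot, at c2 (655,140) and (590,372). In c1 the squeezer's reamer is at about (585,295) with its tab pointing down (-x). The right handle is at (752,328) and the left at (74,358).

```bash
cat >> h.py <<'E'
def cloud(c):
    v,u=np.mgrid[0:420,0:560]; d=c["depth"]
    p=np.stack([u,v,np.ones_like(u)],-1)@np.linalg.inv(c["K"]).T*d[...,None]
    X=(p-c["t"])@c["R"]; X[d==0]=np.nan; return X
E
python3 - <<'E'
from h import *
np.set_printoptions(precision=4,suppress=True)
T=load("a","top");S=load("a","scene")
q=lambda x,y:(200+x/5-.4,90+y/5-.4)
for n,c in(("top",T),("scene",S)):
    X=cloud(c); im=c["image"].astype(int)
    blk=(im.max(-1)<40)
    for nm,lo,hi in(("hR",(.5,-.25),(.85,-.0)),("hL",(.5,.1),(.85,.35))):
        m=blk&(X[...,2]>.155)&(X[...,2]<.185)&(X[...,0]>lo[0])&(X[...,0]<hi[0])&(X[...,1]>lo[1])&(X[...,1]<hi[1])
        P=X[m]; print(n,nm,len(P),P.min(0) if len(P) else'',P.max(0) if len(P) else'')
        if len(P): print(' med top',np.median(P[P[:,2]>.163],0))
    r,g,b=im[...,0],im[...,1],im[...,2]
    knob=lambda x0,x1,y0,y1,z0,z1:X[(X[...,0]>x0)&(X[...,0]<x1)&(X[...,1]>y0)&(X[...,1]<y1)&(X[...,2]>z0)&(X[...,2]<z1)]
    if n=="top":
        P=knob(.3,.5,.13,.3,.065,.09);print('saltknob?',len(P),P.mean(0),P.min(0),P.max(0))
    else:
        P=knob(.3,.5,.13,.3,.065,.09);print('saltknob?',len(P),P.mean(0) if len(P) else '')
print('back wall top pts',[px2w(T,*q(x,y)) for x,y in((60,78),(740,42))])
print('front',[px2w(T,*q(x,y)) for x,y in((100,486),(740,452))])
c=q(585,290); print('squeezer depth',px2w(T,*c), 'scene', px2w(S,160+200/3.636,165+230/3.636))
# tray corners, big/0.7
for p in((490,318),(638,321),(637,402),(490,397),(566,322),(566,400)): print('tray',ray_z(T,p[0]*.7,p[1]*.7,.012))
for p in((533,357),(541,359),(418,352),(268,368)): print(p,px2w(T,p[0]*.7,p[1]*.7))
E
```

```text
top hR 53 [ 0.6276 -0.1575  0.1554] [ 0.6522 -0.147   0.1718]
 med top [ 0.6379 -0.1523  0.1672]
top hL 47 [0.6194 0.1696 0.155 ] [0.6431 0.1783 0.1701]
 med top [0.6314 0.175  0.1672]
saltknob? 78 [0.399  0.2597 0.0766] [0.3873 0.2492 0.0661] [0.4099 0.2708 0.0808]
scene hR 0  
scene hL 0  
saltknob? 98 [0.3989 0.2628 0.0738]
back wall top pts [array([0.7624, 0.1768, 0.1692]), array([ 0.7744, -0.1479,  0.1632])]
front [array([0.5836, 0.1786, 0.0377]), array([ 0.591 , -0.1583,  0.0564])]
squeezer depth [ 0.665  -0.074   0.1202] scene [0.688  0.0174 0.1386]
tray [ 0.4816 -0.149   0.012 ]
tray [ 0.4691 -0.4286  0.012 ]
tray [ 0.3179 -0.4185  0.012 ]
tray [ 0.334  -0.1438  0.012 ]
tray [ 0.4706 -0.2923  0.012 ]
tray [ 0.3249 -0.2858  0.012 ]
(533, 357) [ 0.409  -0.2091  0.0951]
(541, 359) [ 0.4058 -0.2184  0.1145]
(418, 352) [ 0.4232 -0.0078  0.1307]
(268, 368) [0.4007 0.2562 0.0776]
```

```bash
python3 - <<'E'
from h import *
np.set_printoptions(precision=4,suppress=True)
T=load("a","top");S=load("a","scene")
q=lambda x,y:(200+x/5-.4,90+y/5-.4)
s=lambda x,y:(160+x/3.636-.4,165+y/3.636-.4)
for p,z in(((772,35),.155),((28,70),.155),((772,455),.08),((75,490),.08)): print('corner',ray_z(T,*q(*p),z))
rim=ray_z(T,*q(585,299),.038); print('rim top',rim,'tip',ray_z(T,*q(585,285),.08))
for z in(.03,.038,.046): print('scene rim',z,ray_z(S,*s(206,229),z))
print('tri rim',tri(T,q(585,299),S,s(206,229)))
print('tab',ray_z(T,*q(582,400),.036))
for h in((.638,-.1523),(.6314,.175)):
  print('handle reproj',[(w2px(T,(*h,z))-[200,90]+.4)*5 for z in(.168,.12)],[(w2px(S,(*h,z))-[160,165]+.4)*3.636 for z in(.168,.12)])
print('coaster L top', ray_z(T,*q(229,333),.016))
k=(320+(660-472)/4.1-.4,270+95/4.1-.4); kt=(160+(576-472)/4.1-.4,240+(372-295)/4.12-.4)
print('knob tri',tri(T,kt,S,k), ray_z(T,*kt,.078))
E
```

```text
corner [ 0.7802 -0.1649  0.155 ]
corner [0.7713 0.1943 0.155 ]
corner [ 0.5859 -0.1708  0.08  ]
corner [0.5765 0.1855 0.08  ]
rim top [ 0.6778 -0.0816  0.038 ] tip [ 0.6763 -0.0779  0.08  ]
scene rim 0.03 [ 0.6754 -0.0741  0.03  ]
scene rim 0.038 [ 0.6761 -0.0675  0.038 ]
scene rim 0.046 [ 0.6768 -0.0608  0.046 ]
tri rim [ 0.6779 -0.0818  0.0231]
tab [ 0.6237 -0.0785  0.036 ]
handle reproj [array([761.4019, 320.9152]), array([744.9023, 340.2862])] [array([211.095 ,  17.4598]), array([217.8386,  64.546 ])]
handle reproj [array([ 67.5547, 351.0728]), array([ 82.635 , 369.1164])] [array([350.2178, 371.8821]), array([353.0841, 415.7335])]
coaster L top [0.6683 0.1104 0.016 ]
knob tri [0.3987 0.2636 0.0753] [0.3991 0.2628 0.078 ]
```

```bash
cat >> h.py <<'E'
from scipy.spatial.transform import Rotation as Ro
def plan(pos,yaw):
    """yaw: direction of tool y axis about world z (mod pi), tool down"""
    s=bot.read_state(); R0=Ro.from_rotvec(s["tcp_rot"])
    best=None
    for k in(0,np.pi):
        a=yaw+k; y=np.array([np.cos(a),np.sin(a),0]); z=np.array([0,0,-1.]); x=np.cross(y,z)
        R1=Ro.from_matrix(np.c_[x,y,z]); r=(R0.inv()*R1).as_rotvec()
        if best is None or np.linalg.norm(r)<np.linalg.norm(best[0]): best=(r,R1)
    r,R1=best; d=np.array(pos)-s["tool_pos"]
    print("pos",s["tool_pos"].round(4),"t",round(s["time"],2),"q",s["q"].round(2),"F",s["wrist_force"].round(1),"w",round(s["width"]*85.4,1),"grip",round(s["grip_force"],1))
    print(" turn total (x0.5rad)",(r/.5).round(3)," shift cur axes",(R0.inv().apply(d)/.1).round(3)," shift final axes",(R1.inv().apply(d)/.1).round(3), "rotz",R1.as_matrix()[:2,:2].round(3).tolist())
E
python3 - <<'E'
from h import *
plan((.638,-.1523,.231),np.pi/2+.026)
E
```

```text
pos [ 0.2718 -0.6171  0.23  ] t 0.1 q [-1.19  0.26  1.61  0.    1.27 -0.04] F [0.2 0.8 0.4] w 85.5 grip 0.0
 turn total (x0.5rad) [-0.004  0.001  0.778]  shift cur axes [ 5.225e+00 -2.778e+00 -3.000e-03]  shift final axes [ 3.782 -4.552 -0.01 ] rotz [[1.0, 0.026], [0.026, -1.0]]
```

play_rows(
  moves=[
    [[0, 0, 0.195, 0, 0, 0, 85], [0, 0, 0.195, 0, 0, 0, 85], [0, 0, 0.195, 0, 0, 0, 85], [0, 0, 0.195, 0, 0, 0, 85], [0, 0, 0, 0.1, -0.12, 0, 60]],
  ],
)

```text
time: 0.52
tool_pos: [0.2803, -0.6066, 0.2305]
tcp_rot: [3.141, 0.031, -0.002]
wrist_force: [0.8, -0.4, 0.2]
width: 0.879
grip_force: 0.0
```

play_rows(
  moves=[
    [[0, 0, 0, 0.24, -0.3, 0, 60], [0, 0, 0, 0.24, -0.3, 0, 60], [0, 0, 0, 0.24, -0.3, 0, 60], [0, 0, 0, 0.24, -0.3, 0, 60], [0, 0, 0, 0.24, -0.3, 0, 60]],
  ],
)

```text
time: 0.93
tool_pos: [0.3988, -0.45, 0.2308]
tcp_rot: [-3.14, -0.042, 0.0]
wrist_force: [0.2, 0.1, -0.4]
width: 0.702
grip_force: 0.0
```

play_rows(
  moves=[
    [[0, 0, 0, 0.24, -0.3, 0, 60], [0, 0, 0, 0.24, -0.3, 0, 60], [0, 0, 0, 0.24, -0.3, 0, 60], [0, 0, 0, 0.24, -0.3, 0, 60], [0, 0, 0, 0.24, -0.3, 0, 60]],
  ],
)

```text
time: 1.35
tool_pos: [0.5149, -0.2969, 0.231]
tcp_rot: [-3.141, -0.043, 0.0]
wrist_force: [-0.1, -1.2, 0.1]
width: 0.704
grip_force: 0.0
```

```bash
python3 - <<'E'
from h import *
plan((.638,-.1523,.140),np.pi/2+.026)
E
```

```text
pos [ 0.5149 -0.2969  0.231 ] t 1.35 q [-0.57  0.11  1.78  0.    1.25  0.98] F [-0.1 -1.2  0.1] w 60.1 grip 0.0
 turn total (x0.5rad) [-0.001  0.001  0.002]  shift cur axes [ 1.271 -1.412  0.911]  shift final axes [ 1.269 -1.414  0.91 ] rotz [[1.0, 0.026], [0.026, -1.0]]
```

play_rows(
  moves=[
    [[0, 0, 0, 0.256, -0.286, 0, 60], [0, 0, 0, 0.256, -0.286, 0, 60], [0, 0, 0, 0.256, -0.286, 0, 60], [0, 0, 0, 0.256, -0.286, 0, 60], [0, 0, 0, 0.256, -0.286, 0, 60]],
  ],
)

```text
time: 1.77
tool_pos: [0.6391, -0.1508, 0.2309]
tcp_rot: [-3.141, -0.043, 0.001]
wrist_force: [-0.6, -1.0, 0.1]
width: 0.697
grip_force: 0.0
```

play_rows(
  moves=[
    [[0, 0, 0, 0, 0, 0.1, 60], [0, 0, 0, 0, 0, 0.2, 60], [0, 0, 0, 0, 0, 0.2, 60], [0, 0, 0, 0, 0, 0.2, 60], [0, 0, 0, 0, 0, 0.2, 60]],
  ],
)

```text
time: 2.18
tool_pos: [0.6379, -0.1526, 0.1399]
tcp_rot: [-3.141, -0.043, 0.001]
wrist_force: [0.4, -0.2, 0.7]
width: 0.703
grip_force: 0.0
```

play_rows(
  newtons=25,
  moves=[
    [[0, 0, 0, 0, 0, 0, 30], [0, 0, 0, 0, 0, 0, 12], [0, 0, 0, 0, 0, 0, 5], [0, 0, 0, 0, 0, 0, 5], [0, 0, 0, 0, 0, 0, 5]],
  ],
)

```text
time: 2.6
tool_pos: [0.6396, -0.1537, 0.1433]
tcp_rot: [3.141, 0.039, 0.004]
wrist_force: [-0.9, 1.0, 1.1]
width: 0.112
grip_force: 27.9
```

```bash
python3 - <<'E'
from h import *
plan((.638,-.1523,.140),np.pi/2+.026)
E
```

```text
pos [ 0.6396 -0.1537  0.1433] t 2.6 q [-0.27  0.29  1.73  0.    1.11  1.27] F [-0.9  1.   1.1] w 9.6 grip 27.9
 turn total (x0.5rad) [ 0.001 -0.006 -0.002]  shift cur axes [-0.016 -0.014  0.033]  shift final axes [-0.016 -0.014  0.033] rotz [[1.0, 0.026], [0.026, -1.0]]
```

play_rows(
  moves=[
    [[0, 0, 0, 0, -0.05, 0, 5], [0, 0, 0, 0, -0.12, 0, 5], [0, 0, 0, 0, -0.15, 0, 5], [0, 0, 0, 0, -0.15, 0, 5], [0, 0, 0, 0, -0.15, 0, 5]],
  ],
)

```text
time: 3.02
tool_pos: [0.6382, -0.0905, 0.1433]
tcp_rot: [3.141, 0.039, 0.005]
wrist_force: [0.0, -1.6, 5.5]
width: 0.109
grip_force: 28.5
```

play_rows(
  moves=[
    [[0, 0, 0, 0, -0.17, 0, 5], [0, 0, 0, 0, -0.17, 0, 5], [0, 0, 0, 0, -0.17, 0, 5], [0, 0, 0, 0, -0.15, 0, 5], [0, 0, 0, 0, -0.1, 0, 5]],
  ],
)

```text
time: 3.43
tool_pos: [0.6364, -0.0131, 0.1433]
tcp_rot: [-3.141, -0.041, -0.006]
wrist_force: [0.1, -2.1, 4.9]
width: 0.107
grip_force: 28.4
```

play_rows(
  moves=[
    [[0, 0, 0, 0, -0.05, 0, 5], [0, 0, 0, 0, -0.03, 0, 5], [0, 0, 0, 0, 0, 0, 5]],
  ],
)

```text
time: 3.68
tool_pos: [0.6362, -0.005, 0.1433]
tcp_rot: [-3.14, -0.041, -0.006]
wrist_force: [0.3, 2.0, 5.0]
width: 0.117
grip_force: 28.5
```

play_rows(
  moves=[
    [[0, 0, 0, 0, 0, 0, 50], [0, 0, 0, 0, 0, 0, 60], [0, 0, 0, 0, 0, -0.1, 60], [0, 0, 0, 0, 0, -0.3, 60], [0, 0, 0, 0, 0, -0.4, 60]],
  ],
)

```text
time: 4.1
tool_pos: [0.6316, -0.0071, 0.2175]
tcp_rot: [-3.141, -0.039, 0.016]
wrist_force: [1.2, 0.5, 0.1]
width: 0.702
grip_force: 0.0
```

play_rows(
  moves=[
    [[0, 0, 0, 0, 0.2, 0, 60], [0, 0, 0, 0, 0.4, 0, 60], [0, 0, 0, 0, 0.4, 0, 60], [0, 0, 0, 0, 0.4, 0, 60], [0, 0, 0, 0, 0.4, 0, 60]],
  ],
)

```text
time: 4.52
tool_pos: [0.6392, -0.1888, 0.2219]
tcp_rot: [-3.141, -0.04, -0.0]
wrist_force: [0.1, -0.4, -0.4]
width: 0.705
grip_force: 0.0
```

play_rows(
  moves=[
    [[0, 0, 0, 0, 0.4, 0, 60], [0, 0, 0, 0, 0.4, 0, 60], [0, 0, 0, 0, 0.4, 0, 60], [0, 0, 0, 0, 0.4, 0, 60], [0, 0, 0, 0, 0, 0, 60]],
  ],
)

```text
time: 4.93
tool_pos: [0.6422, -0.3552, 0.2211]
tcp_rot: [3.138, 0.03, -0.0]
wrist_force: [0.3, 0.7, 0.1]
width: 0.707
grip_force: 0.0
```

```bash
python3 - <<'E'
from h import *
o=grab("b"); a=o["top"]["image"][90:195,200:360,::-1]; b=o["scene"]["image"][165:330,160:290,::-1]
m=np.zeros((600,800,3),np.uint8); m[:300,:457]=cv2.resize(a,(457,300),interpolation=cv2.INTER_CUBIC)
m[300:,:457]=cv2.resize(a[25:95,75:155],(457,300)[::1],interpolation=cv2.INTER_CUBIC)
m[:433,457:798]=cv2.resize(b,(341,433),interpolation=cv2.INTER_CUBIC)
cv2.imwrite("pics/b1.png",m)
plan((.677,-.08,.231),np.pi/2+.026)
E
```

```text
pos [ 0.6427 -0.3492  0.2209] t 5.03 q [-0.53  0.38  1.48  0.    1.29  1.02] F [ 0.7 -0.2  0.1] w 59.8 grip 0.0
 turn total (x0.5rad) [-0.002  0.001 -0.009]  shift cur axes [ 0.4   -2.684 -0.099]  shift final axes [ 0.413 -2.682 -0.101] rotz [[1.0, 0.026], [0.026, -1.0]]
```

View pics/b1.png

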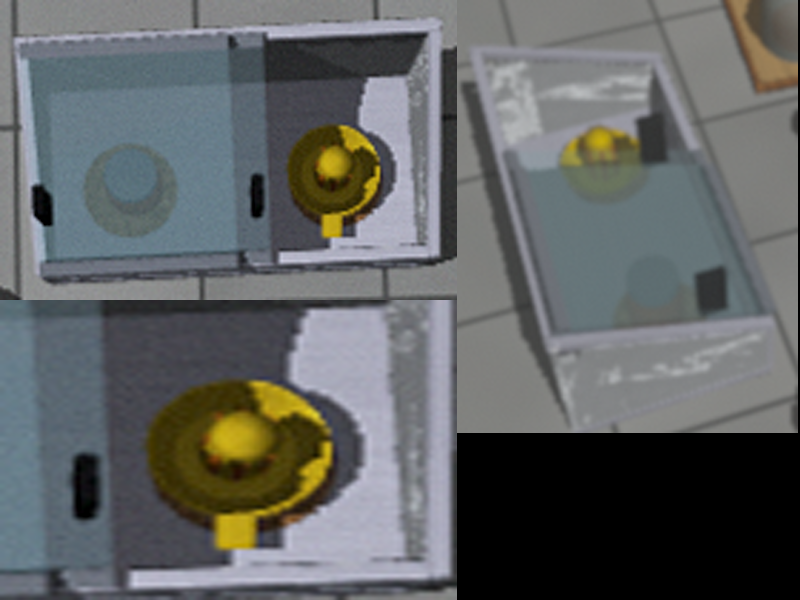

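The right door is open with its handle at (257,195). The squeezer is uncovered with its reamer at (333,162) and tab at (333,228). Depth can now be used on it.

```bash
python3 - <<'E'
from h import *
np.set_printoptions(precision=4,suppress=True)
T=load("b","top"); X=cloud(T); im=T["image"].astype(int)
yel=(im[...,0]>60)&(im[...,2]<.55*im[...,0])&(abs(X[...,1]+.08)<.08)&(abs(X[...,0]-.68)<.09)
P=X[yel]; print(len(P),np.percentile(P[:,2],[5,50,95,99]))
t=P[P[:,2]>.06]; print('reamer',len(t),t.mean(0),t.min(0),t.max(0))
v,u=np.where(yel&(np.abs(X[...,2]-.038)<.005)&(np.hypot(X[...,0]-.677,X[...,1]+.08)<.05)); r=X[v,u]
(c,_,_)=cv2.fitEllipse(cv2.convexHull(r[:,:2].astype(np.float32))); print('rim',c,r.min(0),r.max(0))
tab=P[(P[:,0]<.632)]; print('tab',tab.mean(0),tab.min(0)) if len(tab) else 0
u0=200+333/2.856-.35;v0=90+162/2.857-.35
print('tri tip',tri(T,(u0,v0-.5),load('b','scene'),(160+(598-457)/2.623-.4,165+132/2.624-.4)))
plan((.677,-.08,.231),np.pi/2+.026)
E
```

```text
689 [0.0166 0.0334 0.0807 0.0835]
reamer 134 [ 0.677  -0.0799  0.077 ] [ 0.6615 -0.0981  0.0631] [ 0.6958 -0.0643  0.086 ]
rim (0.6762933731079102, -0.0811135470867157) [ 0.6278 -0.1233  0.033 ] [ 0.7204 -0.0398  0.0426]
tab [ 0.6241 -0.0782  0.036 ] [ 0.6164 -0.0866  0.0154]
tri tip [ 0.6775 -0.0767  0.0814]
pos [ 0.6427 -0.3492  0.2209] t 5.03 q [-0.53  0.38  1.48  0.    1.29  1.02] F [ 0.7 -0.2  0.1] w 59.8 grip 0.0
 turn total (x0.5rad) [-0.002  0.001 -0.009]  shift cur axes [ 0.4   -2.684 -0.099]  shift final axes [ 0.413 -2.682 -0.101] rotz [[1.0, 0.026], [0.026, -1.0]]
```

play_rows(
  moves=[
    [[0, 0, 0, 0.05, -0.33, 0, 60], [0, 0, 0, 0.05, -0.33, 0, 60], [0, 0, 0, 0.05, -0.33, 0, 60], [0, 0, 0, 0.05, -0.33, 0, 60], [0, 0, 0, 0.05, -0.33, 0, 60]],
  ],
)

```text
time: 5.45
tool_pos: [0.664, -0.1785, 0.2216]
tcp_rot: [-3.14, -0.041, 0.0]
wrist_force: [0.5, 0.1, 0.8]
width: 0.705
grip_force: 0.0
```

play_rows(
  moves=[
    [[0, 0, 0, 0.05, -0.33, 0, 60], [0, 0, 0, 0.05, -0.33, 0, 60], [0, 0, 0, 0.05, -0.33, 0, 60], [0, 0, 0, 0.0, -0.04, 0, 60], [0, 0, 0, 0, 0, 0.2, 60]],
  ],
)

```text
time: 5.87
tool_pos: [0.6794, -0.0743, 0.2066]
tcp_rot: [3.141, 0.047, 0.013]
wrist_force: [0.8, -0.1, 1.1]
width: 0.703
grip_force: 0.0
```

```bash
python3 - <<'E'
from h import *
plan((.677,-.08,.042),np.pi/2+.026)
E
```

```text
pos [ 0.6794 -0.0743  0.2066] t 5.87 q [-0.15  0.29  1.62  0.    1.23  1.39] F [ 0.8 -0.1  1.1] w 60.0 grip 0.0
 turn total (x0.5rad) [ 0.001 -0.017  0.008]  shift cur axes [-0.04   0.056  1.646]  shift final axes [-0.026  0.056  1.646] rotz [[1.0, 0.026], [0.026, -1.0]]
```

play_rows(
  moves=[
    [[0, 0, 0, 0, 0.0, 0.3, 60], [0, 0, 0, 0, 0, 0.2, 60], [0, 0, 0, 0, 0, 0, 60]],
  ],
)

```text
time: 6.12
tool_pos: [0.6724, -0.0765, 0.1456]
tcp_rot: [-3.139, -0.042, 0.016]
wrist_force: [-0.7, 0.4, -1.3]
width: 0.704
grip_force: 0.0
```

```bash
python3 - <<'E'
from h import *
plan((.677,-.08,.042),np.pi/2+.026)
E
```

```text
pos [ 0.6724 -0.0765  0.1456] t 6.12 q [-0.15  0.33  1.68  0.    1.14  1.39] F [-0.7  0.4 -1.3] w 60.2 grip 0.0
 turn total (x0.5rad) [-0.004  0.02   0.001]  shift cur axes [0.056 0.039 1.035]  shift final axes [0.045 0.037 1.036] rotz [[1.0, 0.026], [0.026, -1.0]]
```

play_rows(
  moves=[
    [[0, 0, 0, 0, 0.04, 0.1, 60], [0, 0, 0, 0, 0, 0, 60], [0, 0, 0, 0, 0, 0, 60]],
  ],
)

```text
time: 6.37
tool_pos: [0.6774, -0.0827, 0.1423]
tcp_rot: [3.141, 0.039, 0.002]
wrist_force: [-0.2, -0.3, 0.1]
width: 0.704
grip_force: 0.0
```

```bash
python3 - <<'E'
from h import *
plan((.677,-.08,.042),np.pi/2+.026)
E
```

```text
pos [ 0.6774 -0.0827  0.1423] t 6.37 q [-0.16  0.34  1.67  0.    1.13  1.39] F [-0.2 -0.3  0.1] w 60.1 grip 0.0
 turn total (x0.5rad) [ 0.    -0.002 -0.003]  shift cur axes [-0.004 -0.028  1.003]  shift final axes [-0.003 -0.028  1.003] rotz [[1.0, 0.026], [0.026, -1.0]]
```

play_rows(
  moves=[
    [[0, 0, 0, 0, -0.028, 0.1, 60], [0, 0, 0, 0, 0, 0.2, 60], [0, 0, 0, 0, 0, 0.25, 60], [0, 0, 0, 0, 0, 0.25, 60], [0, 0, 0, 0, 0, 0.15, 60]],
  ],
)

```text
time: 6.78
tool_pos: [0.676, -0.0797, 0.0443]
tcp_rot: [-3.141, -0.039, 0.002]
wrist_force: [-0.7, -1.3, 0.3]
width: 0.7
grip_force: 0.0
```

play_rows(
  newtons=30,
  moves=[
    [[0, 0, 0, 0, 0, 0.05, 60], [0, 0, 0, 0, 0, 0, 60], [0, 0, 0, 0, 0, 0, 45], [0, 0, 0, 0, 0, 0, 36], [0, 0, 0, 0, 0, 0, 28]],
  ],
)

```text
time: 7.2
tool_pos: [0.6785, -0.0797, 0.0435]
tcp_rot: [3.141, 0.039, 0.006]
wrist_force: [0.1, -1.0, -1.3]
width: 0.385
grip_force: 29.8
```

play_rows(
  moves=[
    [[0, 0, 0, 0, 0, 0, 28], [0, 0, 0, 0, 0, 0, 28]],
  ],
)

```text
time: 7.37
tool_pos: [0.6785, -0.0797, 0.0434]
tcp_rot: [3.141, 0.039, 0.006]
wrist_force: [0.7, 0.4, 5.2]
width: 0.386
grip_force: 30.3
```

play_rows(
  moves=[
    [[0, 0, 0, 0, 0, -0.1, 28], [0, 0, 0, 0, 0, -0.2, 28], [0, 0, 0, 0, 0, -0.3, 28], [0, 0, 0, 0, 0, -0.35, 28], [0, 0, 0, 0, 0, -0.35, 28]],
  ],
)

```text
time: 7.78
tool_pos: [0.6753, -0.0795, 0.1716]
tcp_rot: [-3.141, -0.039, 0.005]
wrist_force: [0.2, 0.4, -1.1]
width: 0.384
grip_force: 30.0
```

play_rows(
  moves=[
    [[0, 0, 0, 0, 0, -0.3, 28], [0, 0, 0, 0, 0, -0.2, 28], [0, 0, 0, 0, 0, -0.1, 28], [0, 0, 0.03, -0.1, 0.1, 0, 28], [0, 0, 0.03, -0.2, 0.19, 0, 28]],
  ],
)

```text
time: 8.2
tool_pos: [0.6478, -0.108, 0.231]
tcp_rot: [-3.141, 0.006, -0.001]
wrist_force: [-0.0, -0.6, -1.2]
width: 0.388
grip_force: 30.0
```

```bash
python3 - <<'E'
from h import *
plan((.4,-.355,.24),np.pi/2-.05)
E
```

```text
pos [ 0.6478 -0.108   0.231 ] t 8.2 q [-0.2   0.23  1.65  0.    1.26  1.37] F [-0.  -0.6 -1.2] w 33.1 grip 30.0
 turn total (x0.5rad) [-0.001 -0.002  0.093]  shift cur axes [-2.469  2.479 -0.093]  shift final axes [-2.352  2.591 -0.09 ] rotz [[0.999, -0.05], [-0.05, -0.999]]
```

play_rows(
  moves=[
    [[0, 0, 0.03, -0.25, 0.25, 0, 28], [0, 0, 0.03, -0.25, 0.27, 0, 28], [0, 0, 0.03, -0.25, 0.27, 0, 28], [0, 0, 0, -0.25, 0.27, 0, 28], [0, 0, 0, -0.25, 0.27, 0, 28]],
  ],
)

```text
time: 8.62
tool_pos: [0.5145, -0.2386, 0.2286]
tcp_rot: [-3.139, 0.079, 0.007]
wrist_force: [0.7, -0.8, -1.6]
width: 0.386
grip_force: 30.0
```

play_rows(
  moves=[
    [[0, 0, 0, -0.25, 0.27, 0, 28], [0, 0, 0, -0.25, 0.27, 0, 28], [0, 0, 0, -0.25, 0.27, 0, 28], [0, 0, 0, -0.2, 0.21, 0, 28], [0, 0, 0, -0.1, 0.11, 0, 28]],
  ],
)

```text
time: 9.03
tool_pos: [0.4028, -0.3467, 0.2287]
tcp_rot: [-3.138, 0.084, 0.008]
wrist_force: [1.4, 0.9, -1.6]
width: 0.39
grip_force: 30.0
```

play_rows(
  moves=[
    [[0, 0, 0, 0, 0.05, 0.1, 28], [0, 0, 0, 0, 0, 0.2, 28], [0, 0, 0, 0, 0, 0.2, 28], [0, 0, 0, 0, 0, 0.1, 28], [0, 0, 0, 0, 0, 0, 28]],
  ],
)

```text
time: 9.45
tool_pos: [0.4046, -0.3479, 0.1662]
tcp_rot: [-3.134, 0.079, 0.011]
wrist_force: [-0.1, 0.0, -1.2]
width: 0.385
grip_force: 30.0
```

```bash
python3 - <<'E'
from h import *
o=grab("d"); a=o["top"]["image"][205:295,325:465,::-1]; b=o["scene"]["image"][120:220,240:340,::-1]
m=np.zeros((600,800,3),np.uint8); m[:300,:467]=cv2.resize(a,(467,300),interpolation=cv2.INTER_CUBIC)
m[:333,467:]=cv2.resize(b,(333,333),interpolation=cv2.INTER_CUBIC)
cv2.imwrite("pics/d1.png",m)
# tray by colour from image a: rim corners
T=load("a","top"); im=T["image"].astype(int); wood=((im[...,0]-im[...,2]>45)&(im[...,0]>90)).astype(np.uint8)
wood[:, :335]=0; wood[:215]=0; wood[295:]=0; wood=cv2.morphologyEx(wood,cv2.MORPH_CLOSE,np.ones((41,41)))
c=max(cv2.findContours(wood,0,1)[0],key=cv2.contourArea); bx=cv2.boxPoints(cv2.minAreaRect(c))
print([ray_z(T,*p,.012).round(4) for p in bx], np.mean([ray_z(T,*p,.012) for p in bx],0))
S=load("a","scene")
for u,v in((363,203),(420,195),(456,270),(393,284)): print('scene tray',ray_z(S,u*.7,v*.7,.012).round(4))
plan((.4,-.355,.04),np.pi/2-.05)
E
```

```text
[array([ 0.3363, -0.1384,  0.012 ]), array([ 0.4841, -0.1492,  0.012 ]), array([ 0.4669, -0.4296,  0.012 ]), array([ 0.3192, -0.4161,  0.012 ])] [ 0.40163767 -0.28330946  0.012     ]
scene tray [ 0.4645 -0.4167  0.012 ]
scene tray [ 0.3244 -0.4015  0.012 ]
scene tray [ 0.3405 -0.1368  0.012 ]
scene tray [ 0.4815 -0.1412  0.012 ]
pos [ 0.4068 -0.3497  0.1701] t 9.55 q [-0.76  0.05  1.96  0.    1.13  0.86] F [-0.9  0.4 -0.6] w 33.2 grip 30.0
 turn total (x0.5rad) [-0.004  0.004  0.001]  shift cur axes [-0.062  0.058  1.301]  shift final axes [-0.065  0.056  1.301] rotz [[0.999, -0.05], [-0.05, -0.999]]
```

View pics/d1.png

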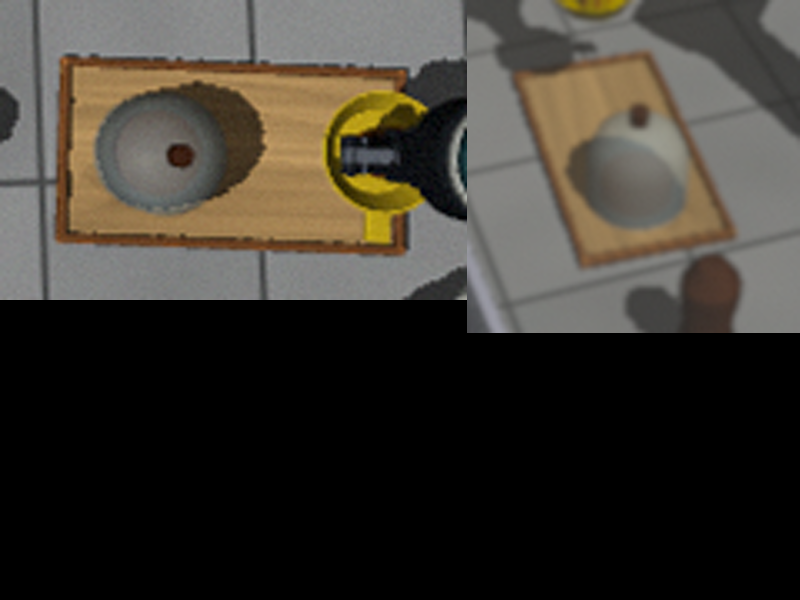

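The top crop shows the squeezer held level over the tray's free half at (380,150). The cloche is untouched at (165,152).

play_rows(
  moves=[
    [[0, 0, 0, -0.05, 0, 0.1, 28], [0, 0, 0, 0, 0, 0.2, 28], [0, 0, 0, 0, 0, 0.3, 28], [0, 0, 0, 0, 0, 0.3, 28], [0, 0, 0, 0, 0, 0.2, 28]],
  ],
)

```text
time: 9.97
tool_pos: [0.4017, -0.3499, 0.0596]
tcp_rot: [-3.14, 0.078, 0.001]
wrist_force: [-0.3, 0.2, -1.8]
width: 0.388
grip_force: 30.0
```

play_rows(
  moves=[
    [[0, 0, 0, 0, 0, 0.1, 28], [0, 0, 0, 0, 0, 0, 28], [0, 0, 0, 0, 0, 0, 28]],
  ],
)

```text
time: 10.22
tool_pos: [0.4026, -0.3507, 0.0518]
tcp_rot: [3.14, -0.079, 0.001]
wrist_force: [-0.5, -0.3, -0.4]
width: 0.384
grip_force: 30.0
```

```bash
python3 - <<'E'
from h import *
plan((.4,-.35,.0345),np.pi/2-.05)
E
```

```text
pos [ 0.4026 -0.3507  0.0518] t 10.22 q [-0.76  0.18  2.07 -0.    0.89  0.86] F [-0.5 -0.3 -0.4] w 32.8 grip 30.0
 turn total (x0.5rad) [ 0.001 -0.001  0.   ]  shift cur axes [-0.026 -0.006  0.173]  shift final axes [-0.026 -0.006  0.173] rotz [[0.999, -0.05], [-0.05, -0.999]]
```

play_rows(
  moves=[
    [[0, 0, 0, -0.02, 0, 0.08, 28], [0, 0, 0, 0, 0, 0.06, 28], [0, 0, 0, 0, 0, 0.02, 28], [0, 0, 0, 0, 0, 0, 28]],
  ],
)

```text
time: 10.55
tool_pos: [0.4, -0.3502, 0.0351]
tcp_rot: [-3.14, 0.079, 0.0]
wrist_force: [-0.3, 0.2, -1.4]
width: 0.386
grip_force: 30.0
```

play_rows(
  moves=[
    [[0, 0, 0, 0, 0, 0.012, 28], [0, 0, 0, 0, 0, 0, 28]],
  ],
)

```text
time: 10.72
tool_pos: [0.4004, -0.3504, 0.0342]
tcp_rot: [3.14, -0.079, 0.0]
wrist_force: [0.3, 0.1, -1.3]
width: 0.386
grip_force: 30.0
```

play_rows(
  moves=[
    [[0, 0, 0, 0, 0, 0.01, 28], [0, 0, 0, 0, 0, 0, 28]],
  ],
)

```text
time: 10.88
tool_pos: [0.4005, -0.3506, 0.0334]
tcp_rot: [3.14, -0.079, 0.001]
wrist_force: [-0.6, -0.8, -0.4]
width: 0.388
grip_force: 30.1
```

play_rows(
  moves=[
    [[0, 0, 0, 0, 0, 0.008, 28], [0, 0, 0, 0, 0, 0, 28]],
  ],
)

```text
time: 11.05
tool_pos: [0.4004, -0.3506, 0.0333]
tcp_rot: [3.14, -0.079, 0.0]
wrist_force: [-1.3, 1.0, 6.5]
width: 0.386
grip_force: 30.7
```

play_rows(
  moves=[
    [[0, 0, 0, 0, 0, 0, 45], [0, 0, 0, 0, 0, 0, 60], [0, 0, 0, 0, 0, 0, 60], [0, 0, 0, 0, 0, -0.1, 60], [0, 0, 0, 0, 0, -0.3, 60]],
  ],
)

```text
time: 11.47
tool_pos: [0.3971, -0.3473, 0.0685]
tcp_rot: [-3.134, 0.079, 0.011]
wrist_force: [0.7, 0.7, -0.5]
width: 0.701
grip_force: 0.0
```

play_rows(
  moves=[
    [[0, 0, 0, 0, 0, -0.4, 60], [0, 0, 0, 0, 0, -0.4, 60], [0, 0, 0, 0, 0, -0.4, 60], [0, 0, 0, 0, 0, -0.3, 50], [0, 0, 0, 0, 0, 0, 50]],
  ],
)

```text
time: 11.88
tool_pos: [0.4038, -0.3537, 0.2318]
tcp_rot: [3.13, -0.079, 0.017]
wrist_force: [0.5, -0.2, 0.7]
width: 0.581
grip_force: 0.0
```

```bash
python3 - <<'E'
from h import *
plan((.399,.263,.23),np.pi/2+.026)
E
```

```text
pos [ 0.4038 -0.3537  0.2318] t 11.88 q [-0.77 -0.01  1.91  0.    1.23  0.86] F [ 0.5 -0.2  0.7] w 49.6 grip 0.0
 turn total (x0.5rad) [ 0.02  -0.022 -0.152]  shift cur axes [-0.356 -6.156 -0.047]  shift final axes [ 0.113 -6.166  0.018] rotz [[1.0, 0.026], [0.026, -1.0]]
```

play_rows(
  moves=[
    [[0, 0, -0.05, 0, -0.1, 0, 50], [0, 0, -0.05, 0, -0.25, 0, 50], [0, 0, -0.05, 0.02, -0.36, 0, 50], [0, 0, 0, 0.02, -0.36, 0, 50], [0, 0, 0, 0.02, -0.36, 0, 50]],
  ],
)

```text
time: 12.3
tool_pos: [0.4038, -0.2047, 0.22]
tcp_rot: [-3.139, -0.039, 0.005]
wrist_force: [0.7, 0.5, 0.2]
width: 0.586
grip_force: 0.0
```

play_rows(
  moves=[
    [[0, 0, 0, 0.02, -0.36, 0, 50], [0, 0, 0, 0.01, -0.36, 0, 50], [0, 0, 0, 0.01, -0.36, 0, 50], [0, 0, 0, 0, -0.36, 0, 50], [0, 0, 0, 0, -0.36, 0, 50]],
  ],
)

```text
time: 12.72
tool_pos: [0.4028, -0.0249, 0.2203]
tcp_rot: [-3.141, -0.04, 0.006]
wrist_force: [1.1, -0.1, 0.0]
width: 0.582
grip_force: 0.0
```

play_rows(
  moves=[
    [[0, 0, 0, 0, -0.36, 0, 50], [0, 0, 0, 0, -0.36, 0, 50], [0, 0, 0, 0, -0.36, 0, 50], [0, 0, 0, 0, -0.36, 0, 50], [0, 0, 0, 0, -0.36, 0, 50]],
  ],
)

```text
time: 13.13
tool_pos: [0.3982, 0.1544, 0.2203]
tcp_rot: [3.14, 0.041, -0.005]
wrist_force: [1.2, 0.5, -0.4]
width: 0.588
grip_force: 0.0
```

play_rows(
  moves=[
    [[0, 0, 0, 0, -0.36, 0, 50], [0, 0, 0, 0, -0.3, 0, 50], [0, 0, 0, 0, -0.2, 0, 50], [0, 0, 0, 0, -0.1, 0, 50], [0, 0, 0, 0, 0, 0, 50]],
  ],
)

```text
time: 13.55
tool_pos: [0.3966, 0.2498, 0.2206]
tcp_rot: [3.14, 0.045, -0.005]
wrist_force: [-0.2, -0.5, 0.7]
width: 0.583
grip_force: 0.0
```

```bash
python3 - <<'E'
from h import *
plan((.399,.263,.23),np.pi/2+.026)
E
```

```text
pos [0.3966 0.2498 0.2206] t 13.55 q [ 0.51 -0.12  2.04  0.    1.23  2.05] F [-0.2 -0.5  0.7] w 49.8 grip 0.0
 turn total (x0.5rad) [0.002 0.006 0.005]  shift cur axes [ 0.027 -0.131 -0.095]  shift final axes [ 0.027 -0.131 -0.094] rotz [[1.0, 0.026], [0.026, -1.0]]
```

play_rows(
  moves=[
    [[0, 0, 0, 0.02, -0.12, 0.1, 50], [0, 0, 0, 0, 0, 0.25, 50], [0, 0, 0, 0, 0, 0.35, 50], [0, 0, 0, 0, 0, 0.2, 50], [0, 0, 0, 0, 0, 0.1, 50]],
  ],
)

```text
time: 13.97
tool_pos: [0.3972, 0.2581, 0.1178]
tcp_rot: [3.138, 0.037, -0.01]
wrist_force: [0.5, -0.4, -0.8]
width: 0.585
grip_force: 0.0
```

play_rows(
  moves=[
    [[0, 0, 0, 0, 0, 0, 50], [0, 0, 0, 0, 0, 0, 50]],
  ],
)

```text
time: 14.13
tool_pos: [0.3999, 0.26, 0.1219]
tcp_rot: [3.141, 0.037, -0.002]
wrist_force: [-0.4, 0.8, -0.0]
width: 0.59
grip_force: 0.0
```

```bash
python3 - <<'E'
from h import *
plan((.399,.262,.056),np.pi/2+.026)
o=grab("e"); a=o["top"]["image"][225:300,150:250,::-1]; b=o["scene"]["image"][265:365,310:410,::-1]
cv2.imwrite("pics/e1.png",np.hstack([cv2.resize(a,(400,400),interpolation=cv2.INTER_CUBIC),cv2.resize(b,(400,400),interpolation=cv2.INTER_CUBIC)]))
E
```

```text
pos [0.3999 0.26   0.1219] t 14.13 q [ 0.52 -0.01  2.13 -0.    1.03  2.07] F [-0.4  0.8 -0. ] w 50.4 grip 0.0
 turn total (x0.5rad) [ 0.001  0.002 -0.005]  shift cur axes [-0.008 -0.02   0.659]  shift final axes [-0.008 -0.02   0.659] rotz [[1.0, 0.026], [0.026, -1.0]]
```

View pics/e1.png

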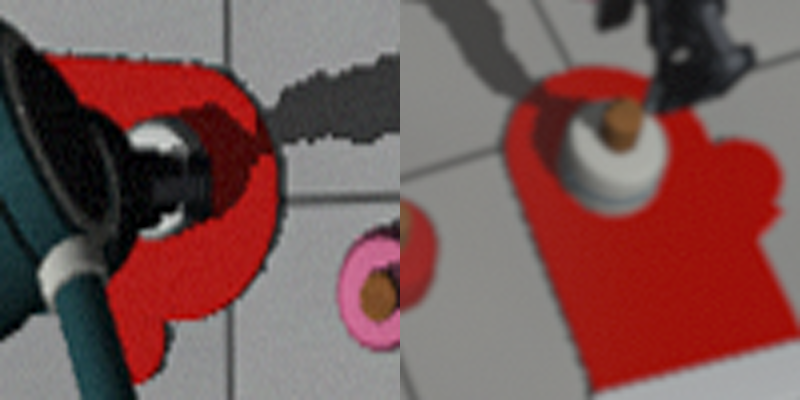

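The crop shows the white cellar with its blue band at the foot, at (160,175), directly under the gripper.

play_rows(
  moves=[
    [[0, 0, 0, -0.008, -0.02, 0.1, 50], [0, 0, 0, 0, 0, 0.2, 50], [0, 0, 0, 0, 0, 0.2, 50], [0, 0, 0, 0, 0, 0.1, 50], [0, 0, 0, 0, 0, 0.05, 50]],
  ],
)

```text
time: 14.65
tool_pos: [0.3983, 0.2624, 0.056]
tcp_rot: [3.14, 0.039, -0.003]
wrist_force: [-0.3, -0.7, -0.1]
width: 0.588
grip_force: 0.0
```

play_rows(
  newtons=45,
  moves=[
    [[0, 0, 0, 0, 0, 0, 50], [0, 0, 0, 0, 0, 0, 40], [0, 0, 0, 0, 0, 0, 32], [0, 0, 0, 0, 0, 0, 25], [0, 0, 0, 0, 0, 0, 18]],
  ],
)

```text
time: 15.07
tool_pos: [0.4001, 0.2632, 0.0586]
tcp_rot: [-3.14, -0.039, -0.003]
wrist_force: [0.3, -1.0, 4.6]
width: 0.259
grip_force: 44.0
```

play_rows(
  moves=[
    [[0, 0, 0, 0, 0, 0, 18], [0, 0, 0, 0, 0, 0, 18]],
  ],
)

```text
time: 15.23
tool_pos: [0.4001, 0.2632, 0.0586]
tcp_rot: [-3.14, -0.039, -0.003]
wrist_force: [-0.7, -0.8, 5.8]
width: 0.263
grip_force: 44.2
```

play_rows(
  moves=[
    [[0, 0, 0, 0, 0, -0.05, 18], [0, 0, 0, 0, 0, -0.15, 18], [0, 0, 0, 0, 0, -0.3, 18], [0, 0, 0, 0, 0, -0.35, 18], [0, 0, 0, 0, 0, -0.35, 18]],
  ],
)

```text
time: 15.65
tool_pos: [0.3977, 0.262, 0.1774]
tcp_rot: [3.14, 0.039, -0.005]
wrist_force: [1.3, -0.7, -1.0]
width: 0.258
grip_force: 44.3
```

play_rows(
  moves=[
    [[0, 0, 0, 0, 0, -0.35, 18], [0, 0, 0, 0, 0, -0.25, 18], [0, 0, 0, 0, 0, -0.1, 18], [0, 0, 0, 0, 0, 0, 18]],
  ],
)

```text
time: 15.98
tool_pos: [0.4006, 0.2636, 0.2503]
tcp_rot: [-3.138, -0.039, -0.008]
wrist_force: [-0.0, -0.6, -1.2]
width: 0.259
grip_force: 44.4
```

```bash
python3 - <<'E'
from h import *
np.set_printoptions(precision=4,suppress=True)
o=grab("f"); T=o["top"]; a=T["image"][90:195,200:360,::-1]
m=np.zeros((600,800,3),np.uint8)
m[:400,:]=cv2.resize(a[20:95,10:160],(800,400),interpolation=cv2.INTER_CUBIC)
m[400:,:200]=cv2.resize(T["image"][205:295,345:455,::-1],(200,200))
m[400:,200:400]=cv2.resize(T["image"][200:300,160:260,::-1],(200,200))
m[400:,400:700]=cv2.resize(o["scene"]["image"][170:320,220:445,::-1],(300,200))
cv2.imwrite("pics/f1.png",m)
X=cloud(T); im=T["image"].astype(int)
k=(im[...,0]-im[...,2]>25)&(X[...,2]<.03)&(X[...,2]>.005)&(abs(X[...,0]-.672)<.07)&(abs(X[...,1]+.087)<.07)
P=X[k]; print('coaster',len(P),P.mean(0),P.min(0),P.max(0)); (c,ax,_)=cv2.fitEllipse(cv2.convexHull(P[:,:2].astype(np.float32))); print(c,ax)
plan((.672,-.086,.25),np.pi/2+.026)
E
```

```text
coaster 746 [ 0.673  -0.086   0.0158] [ 0.6293 -0.1285  0.01  ] [ 0.7146 -0.0406  0.0236]
(0.6728038787841797, -0.08538008481264114) (0.0864478275179863, 0.08820489794015884)
pos [0.3983 0.2623 0.2458] t 16.08 q [ 0.53 -0.13  1.99  0.    1.28  2.08] F [-1.   0.1 -2. ] w 22.1 grip 44.4
 turn total (x0.5rad) [ 0.002  0.003 -0.002]  shift cur axes [ 2.649  3.55  -0.043]  shift final axes [ 2.645  3.553 -0.042] rotz [[1.0, 0.026], [0.026, -1.0]]
```

View pics/f1.png

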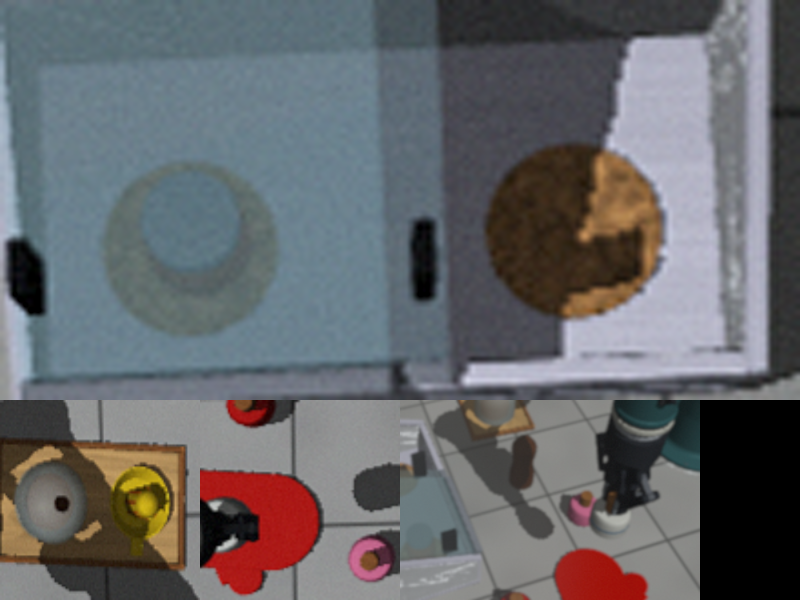

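The coaster is clear at (575,230) in the upper crop, the squeezer stands on the tray at (143,505) and the salt hangs upright in the gripper.

play_rows(
  moves=[
    [[0, 0, 0, 0.05, 0.07, -0.1, 18], [0, 0, 0, 0.12, 0.16, -0.1, 18], [0, 0, 0, 0.18, 0.25, 0, 18], [0, 0, 0, 0.21, 0.28, 0, 18], [0, 0, 0, 0.21, 0.28, 0, 18]],
  ],
)

```text
time: 16.5
tool_pos: [0.4784, 0.159, 0.2656]
tcp_rot: [3.14, 0.041, -0.005]
wrist_force: [0.3, 0.2, -2.2]
width: 0.261
grip_force: 44.4
```

play_rows(
  moves=[
    [[0, 0, 0, 0.21, 0.28, 0, 18], [0, 0, 0, 0.21, 0.28, 0, 18], [0, 0, 0, 0.21, 0.28, 0, 18], [0, 0, 0, 0.21, 0.28, 0, 18], [0, 0, 0, 0.21, 0.28, 0, 18]],
  ],
)

```text
time: 16.92
tool_pos: [0.5868, 0.021, 0.2648]
tcp_rot: [3.141, 0.038, -0.007]
wrist_force: [0.8, 0.0, -1.9]
width: 0.264
grip_force: 44.4
```

play_rows(
  moves=[
    [[0, 0, 0, 0.21, 0.28, 0, 18], [0, 0, 0, 0.21, 0.28, 0, 18], [0, 0, 0, 0.2, 0.26, 0, 18], [0, 0, 0, 0.15, 0.2, 0, 18], [0, 0, 0, 0.08, 0.1, 0, 18]],
  ],
)

```text
time: 17.33
tool_pos: [0.6752, -0.0902, 0.264]
tcp_rot: [3.141, 0.035, -0.007]
wrist_force: [0.4, -0.1, -1.7]
width: 0.262
grip_force: 44.4
```

play_rows(
  moves=[
    [[0, 0, 0, 0, 0, 0, 18], [0, 0, 0, 0, 0, 0, 18]],
  ],
)

```text
time: 17.5
tool_pos: [0.6739, -0.0869, 0.2651]
tcp_rot: [-3.14, -0.037, 0.006]
wrist_force: [-0.1, 0.1, -1.5]
width: 0.263
grip_force: 44.4
```

```bash
python3 - <<'E'
from h import *
plan((.674,-.086,.0666),np.pi/2+.026)
E
```

```text
pos [ 0.6739 -0.0869  0.2651] t 17.5 q [-0.17  0.26  1.55  0.    1.34  1.38] F [-0.1  0.1 -1.5] w 22.5 grip 44.4
 turn total (x0.5rad) [-0.003  0.008 -0.005]  shift cur axes [ 0.009 -0.007  1.985]  shift final axes [ 1.000e-03 -9.000e-03  1.985e+00] rotz [[1.0, 0.026], [0.026, -1.0]]
```

play_rows(
  moves=[
    [[0, 0, 0, 0, 0, 0.1, 18], [0, 0, 0, 0, 0, 0.2, 18], [0, 0, 0, 0, 0, 0.3, 18], [0, 0, 0, 0, 0, 0.3, 18], [0, 0, 0, 0, 0, 0.3, 18]],
  ],
)

```text
time: 17.92
tool_pos: [0.6738, -0.0848, 0.146]
tcp_rot: [-3.141, -0.042, -0.0]
wrist_force: [0.5, 0.0, -2.4]
width: 0.259
grip_force: 44.4
```

play_rows(
  moves=[
    [[0, 0, 0, 0, 0, 0.3, 18], [0, 0, 0, 0, 0, 0.2, 18], [0, 0, 0, 0, 0, 0.1, 18], [0, 0, 0, 0, 0, 0, 18], [0, 0, 0, 0, 0, 0, 18]],
  ],
)

```text
time: 18.33
tool_pos: [0.6744, -0.0856, 0.0873]
tcp_rot: [-3.141, -0.041, 0.001]
wrist_force: [0.7, -0.5, -1.7]
width: 0.259
grip_force: 44.4
```

```bash
python3 - <<'E'
from h import *
plan((.674,-.086,.0666),np.pi/2+.026)
E
```

```text
pos [ 0.6744 -0.0856  0.0873] t 18.33 q [-0.16  0.39  1.72  0.    1.03  1.38] F [ 0.7 -0.5 -1.7] w 22.2 grip 44.4
 turn total (x0.5rad) [-0.001  0.001 -0.   ]  shift cur axes [-0.004  0.004  0.207]  shift final axes [-0.004  0.004  0.207] rotz [[1.0, 0.026], [0.026, -1.0]]
```

play_rows(
  moves=[
    [[0, 0, 0, 0, 0, 0.1, 18], [0, 0, 0, 0, 0, 0.06, 18], [0, 0, 0, 0, 0, 0.03, 18], [0, 0, 0, 0, 0, 0, 18], [0, 0, 0, 0, 0, 0, 18]],
  ],
)

```text
time: 18.75
tool_pos: [0.6749, -0.0866, 0.0684]
tcp_rot: [-3.141, -0.039, -0.0]
wrist_force: [0.1, -0.2, -1.6]
width: 0.259
grip_force: 44.4
```

play_rows(
  moves=[
    [[0, 0, 0, 0, 0, 0.012, 18], [0, 0, 0, 0, 0, 0, 18], [0, 0, 0, 0, 0, 0, 18]],
  ],
)

```text
time: 19.0
tool_pos: [0.675, -0.0866, 0.0673]
tcp_rot: [3.141, 0.039, 0.001]
wrist_force: [0.3, -0.9, -1.6]
width: 0.26
grip_force: 44.4
```

play_rows(
  moves=[
    [[0, 0, 0, 0, 0, 0.01, 18], [0, 0, 0, 0, 0, 0, 18], [0, 0, 0, 0, 0, 0, 18]],
  ],
)

```text
time: 19.25
tool_pos: [0.6753, -0.0867, 0.0667]
tcp_rot: [3.141, 0.039, 0.001]
wrist_force: [-1.2, -0.6, 0.9]
width: 0.258
grip_force: 44.6
```

play_rows(
  moves=[
    [[0, 0, 0, 0, 0, 0.004, 18], [0, 0, 0, 0, 0, 0, 30], [0, 0, 0, 0, 0, 0, 50], [0, 0, 0, 0, 0, 0, 50], [0, 0, 0, 0, 0, -0.1, 50]],
  ],
)

```text
time: 19.67
tool_pos: [0.6729, -0.0862, 0.0733]
tcp_rot: [-3.14, -0.039, 0.007]
wrist_force: [-0.2, 0.2, -0.4]
width: 0.585
grip_force: 0.0
```

play_rows(
  moves=[
    [[0, 0, 0, 0, 0, -0.3, 50], [0, 0, 0, 0, 0, -0.4, 50], [0, 0, 0, 0, 0, -0.4, 50], [0, 0, 0, 0, 0, -0.3, 50], [0, 0, 0, 0, 0, -0.1, 50]],
  ],
)

```text
time: 20.08
tool_pos: [0.6782, -0.087, 0.234]
tcp_rot: [3.139, 0.039, 0.017]
wrist_force: [1.6, -0.4, 1.1]
width: 0.585
grip_force: 0.0
```

play_rows(
  moves=[
    [[0, 0, 0, -0.1, -0.2, 0, 50], [0, 0, 0, -0.2, -0.4, 0, 50], [0, 0, 0, -0.1, -0.2, 0, 50], [0, 0, 0, 0, 0, 0, 50], [0, 0, 0, 0, 0, 0, 50]],
  ],
)

```text
time: 20.5
tool_pos: [0.6336, -0.0092, 0.2255]
tcp_rot: [3.141, 0.042, -0.001]
wrist_force: [-0.1, 0.0, 0.6]
width: 0.588
grip_force: 0.0
```

```bash
python3 - <<'E'
from h import *
plan((.637,-.005,.143),np.pi/2+.026)
E
```

```text
pos [ 0.6336 -0.0092  0.2255] t 20.5 q [-0.05  0.19  1.7  -0.    1.25  1.49] F [-0.1  0.   0.6] w 50.3 grip 0.0
 turn total (x0.5rad) [0.001 0.001 0.002]  shift cur axes [ 0.035 -0.041  0.825]  shift final axes [ 0.035 -0.041  0.825] rotz [[1.0, 0.026], [0.026, -1.0]]
```

play_rows(
  moves=[
    [[0, 0, 0, 0.03, -0.04, 0.1, 50], [0, 0, 0, 0, 0, 0.25, 50], [0, 0, 0, 0, 0, 0.25, 50], [0, 0, 0, 0, 0, 0.15, 50], [0, 0, 0, 0, 0, 0.1, 50]],
  ],
)

```text
time: 20.92
tool_pos: [0.6359, -0.0071, 0.1367]
tcp_rot: [-3.141, -0.037, 0.007]
wrist_force: [-0.2, 0.1, -0.3]
width: 0.582
grip_force: 0.0
```

play_rows(
  newtons=25,
  moves=[
    [[0, 0, 0, 0, 0, 0, 40], [0, 0, 0, 0, 0, 0, 25], [0, 0, 0, 0, 0, 0, 12], [0, 0, 0, 0, 0, 0, 5], [0, 0, 0, 0, 0, 0, 5]],
  ],
)

```text
time: 21.33
tool_pos: [0.6385, -0.0063, 0.1422]
tcp_rot: [3.141, 0.039, 0.005]
wrist_force: [1.2, -0.5, -0.5]
width: 0.11
grip_force: 28.0
```

play_rows(
  moves=[
    [[0, 0, 0, 0, 0, 0, 5], [0, 0, 0, 0, 0.05, 0, 5], [0, 0, 0, 0, 0.1, 0, 5], [0, 0, 0, 0, 0.15, 0, 5], [0, 0, 0, 0, 0.15, 0, 5]],
  ],
)

```text
time: 21.75
tool_pos: [0.6396, -0.0523, 0.1421]
tcp_rot: [3.141, 0.04, 0.005]
wrist_force: [3.0, 2.0, 5.0]
width: 0.113
grip_force: 28.8
```

play_rows(
  moves=[
    [[0, 0, 0, 0, 0.17, 0, 5], [0, 0, 0, 0, 0.17, 0, 5], [0, 0, 0, 0, 0.17, 0, 5], [0, 0, 0, 0, 0.17, 0, 5], [0, 0, 0, 0, 0.15, 0, 5]],
  ],
)

```text
time: 22.17
tool_pos: [0.6415, -0.1371, 0.1421]
tcp_rot: [3.14, 0.037, 0.005]
wrist_force: [4.3, 1.3, 5.5]
width: 0.11
grip_force: 28.9
```

play_rows(
  moves=[
    [[0, 0, 0, 0, 0.1, 0, 5], [0, 0, 0, 0, 0.06, 0, 5], [0, 0, 0, 0, 0.03, 0, 5], [0, 0, 0, 0, 0, 0, 5]],
  ],
)

```text
time: 22.5
tool_pos: [0.6419, -0.1538, 0.1421]
tcp_rot: [-3.139, -0.036, -0.005]
wrist_force: [3.2, 5.6, 6.9]
width: 0.11
grip_force: 29.1
```

play_rows(
  moves=[
    [[0, 0, 0, 0, 0.02, 0, 5], [0, 0, 0, 0, 0.01, 0, 5], [0, 0, 0, 0, 0, 0, 5]],
  ],
)

```text
time: 22.75
tool_pos: [0.6419, -0.1539, 0.1421]
tcp_rot: [-3.136, -0.037, -0.004]
wrist_force: [2.4, 14.0, 8.7]
width: 0.113
grip_force: 29.3
```

play_rows(
  moves=[
    [[0, 0, 0, 0, -0.01, 0, 5], [0, 0, 0, 0, 0, 0, 30], [0, 0, 0, 0, 0, 0, 50], [0, 0, 0, 0, 0, -0.2, 50], [0, 0, 0, 0, 0, -0.35, 50]],
  ],
)

```text
time: 23.17
tool_pos: [0.6357, -0.1556, 0.189]
tcp_rot: [-3.139, -0.038, 0.022]
wrist_force: [0.8, 0.9, -1.1]
width: 0.588
grip_force: 0.0
```

play_rows(
  moves=[
    [[0, 0, 0, 0, 0, -0.35, 50], [0, 0, 0, 0, -0.1, 0, 50], [0, 0, 0, 0, -0.25, 0, 50], [0, 0, 0, 0, -0.4, 0, 50], [0, 0, 0, 0, -0.4, 0, 50]],
  ],
)

```text
time: 23.58
tool_pos: [0.6371, -0.0417, 0.2298]
tcp_rot: [3.14, 0.033, -0.003]
wrist_force: [0.8, 0.5, -0.4]
width: 0.587
grip_force: 0.0
```

play_rows(
  moves=[
    [[0, 0, 0, 0, -0.4, 0, 50], [0, 0, 0, 0, -0.4, 0, 50], [0, 0, 0, 0, -0.4, 0, 50], [0, 0, 0, 0, -0.4, 0, 50], [0, 0, 0, 0, -0.3, 0, 50]],
  ],
)

```text
time: 24.0
tool_pos: [0.6323, 0.1512, 0.2295]
tcp_rot: [3.141, 0.039, -0.003]
wrist_force: [-0.1, -0.0, 0.5]
width: 0.584
grip_force: 0.0
```

play_rows(
  moves=[
    [[0, 0, 0, 0, -0.1, 0, 50], [0, 0, 0, 0, 0, 0, 50], [0, 0, 0, 0, 0, 0, 50]],
  ],
)

```text
time: 24.25
tool_pos: [0.6327, 0.1585, 0.2297]
tcp_rot: [3.139, 0.04, -0.003]
wrist_force: [-0.2, -0.5, -0.3]
width: 0.582
grip_force: 0.0
```

```bash
python3 - <<'E'
from h import *
plan((.632,.175,.142),np.pi/2+.026)
E
```

```text
pos [0.6327 0.1585 0.2297] t 24.25 q [ 0.21  0.22  1.66 -0.    1.26  1.75] F [-0.2 -0.5 -0.3] w 49.7 grip 0.0
 turn total (x0.5rad) [ 0.004  0.003 -0.001]  shift cur axes [-0.002 -0.166  0.876]  shift final axes [-0.003 -0.165  0.877] rotz [[1.0, 0.026], [0.026, -1.0]]
```

play_rows(
  moves=[
    [[0, 0, 0, 0, -0.16, 0, 50], [0, 0, 0, 0, 0, 0.2, 50], [0, 0, 0, 0, 0, 0.3, 50], [0, 0, 0, 0, 0, 0.25, 50], [0, 0, 0, 0, 0, 0.13, 50]],
  ],
)

```text
time: 24.67
tool_pos: [0.6308, 0.1735, 0.1388]
tcp_rot: [3.14, 0.036, -0.008]
wrist_force: [-1.2, -0.1, -1.1]
width: 0.584
grip_force: 0.0
```

play_rows(
  newtons=25,
  moves=[
    [[0, 0, 0, 0, 0, 0, 40], [0, 0, 0, 0, 0, 0, 25], [0, 0, 0, 0, 0, 0, 12], [0, 0, 0, 0, 0, 0, 5], [0, 0, 0, 0, 0, 0, 5]],
  ],
)

```text
time: 25.08
tool_pos: [0.6343, 0.1758, 0.145]
tcp_rot: [-3.141, -0.039, -0.006]
wrist_force: [0.1, -0.7, 1.3]
width: 0.11
grip_force: 28.3
```

play_rows(
  moves=[
    [[0, 0, 0, 0, -0.03, 0, 5], [0, 0, 0, 0, -0.03, 0, 5], [0, 0, 0, 0, -0.02, 0, 5], [0, 0, 0, 0, 0, 0, 5]],
  ],
)

```text
time: 25.42
tool_pos: [0.6342, 0.1802, 0.145]
tcp_rot: [3.135, 0.04, 0.005]
wrist_force: [1.1, -14.1, 6.6]
width: 0.109
grip_force: 29.1
```

play_rows(
  moves=[
    [[0, 0, 0, 0, 0.01, 0, 5], [0, 0, 0, 0, 0, 0, 30], [0, 0, 0, 0, 0, 0, 50], [0, 0, 0, 0, 0, -0.2, 50], [0, 0, 0, 0, 0, -0.35, 50]],
  ],
)

```text
time: 25.83
tool_pos: [0.6284, 0.1827, 0.1922]
tcp_rot: [3.14, 0.04, -0.018]
wrist_force: [0.5, 0.5, -0.6]
width: 0.585
grip_force: 0.0
```

play_rows(
  moves=[
    [[0, 0, 0, 0, 0, -0.35, 50], [0, 0, 0, 0, 0, -0.2, 50], [0, 0, 0, -0.2, -0.2, 0, 50], [0, 0, 0, -0.3, -0.25, 0, 50], [0, 0, 0, -0.3, -0.25, 0, 50]],
  ],
)

```text
time: 26.25
tool_pos: [0.5503, 0.2518, 0.2532]
tcp_rot: [-3.14, -0.037, -0.001]
wrist_force: [-0.1, 0.6, 0.8]
width: 0.583
grip_force: 0.0
```

play_rows(
  moves=[
    [[0, 0, 0, -0.3, -0.25, 0, 50], [0, 0, 0, -0.3, -0.25, 0, 50], [0, 0, 0, -0.2, -0.1, 0, 50], [0, 0, 0, 0, 0, 0, 50], [0, 0, 0, 0, 0, 0, 50]],
  ],
)

```text
time: 26.67
tool_pos: [0.4679, 0.31, 0.2527]
tcp_rot: [-3.141, -0.044, -0.0]
wrist_force: [-0.0, -0.7, -0.7]
width: 0.582
grip_force: 0.0
```

```bash
python3 - <<'E'
from h import *
np.set_printoptions(precision=4,suppress=True)
o=grab("g")
m=np.zeros((600,800,3),np.uint8)
m[:300]=cv2.resize(o["top"]["image"][85:295,160:480,::-1],(457,300),interpolation=cv2.INTER_CUBIC) if 0 else 0
m[:,:400]=cv2.resize(o["top"]["image"][85:295,200:460,::-1],(400,323)).repeat(1,0).__class__((600,400,3),dtype=np.uint8)*0
m[:400,:495]=cv2.resize(o["top"]["image"][85:295,200:460,::-1],(495,400),interpolation=cv2.INTER_CUBIC)
m[:400,495:799]=cv2.resize(o["scene"]["image"][120:340,155:322,::-1],(304,400),interpolation=cv2.INTER_CUBIC)
cv2.imwrite("pics/g1.png",m)
T=o["top"];X=cloud(T);blk=T["image"].max(-1)<40
for nm,y in(("hR",-.155),("hL",.178)):
    P=X[blk&(X[...,2]>.163)&(X[...,2]<.18)&(abs(X[...,0]-.635)<.03)&(abs(X[...,1]-y)<.03)]; print(nm,len(P),np.median(P,0) if len(P) else '')
print(bot.read_state()["tool_pos"])
E
```

```text
hR 44 [ 0.6397 -0.1548  0.1677]
hL 44 [0.6311 0.1782 0.1669]
[0.4696 0.309  0.2527]
```

View pics/g1.png

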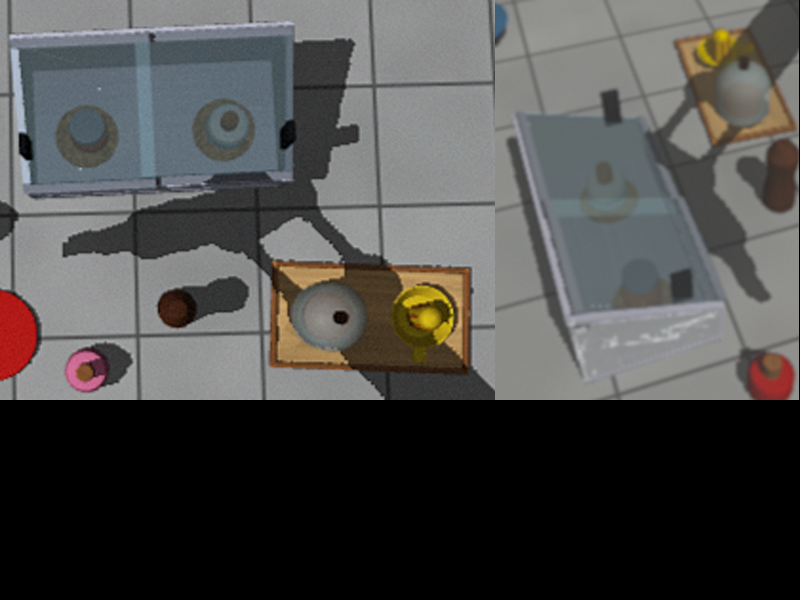

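Both doors are shut: the handles measure 333 mm apart against 334 nominal. The salt stands on the coaster at (228,125), the squeezer on the tray at (425,315), and the cloche, mill and jar have not moved.

```bash
python3 -c "
from workcell import bot
print(bot.finish_job())"
```

```text
the job is handed in; nothing more can be done
None
```

The job is handed in after about 27 s: the squeezer stands on the tray's free half, the salt cellar stands on the coaster, both doors are fully shut, and the cloche, mill and jar are where they were.

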